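Hang the clamp bin on its cleat and close it

TASK

Hang the plywood bin of mould clamps on the wall cleat of the bench panel: lean the bin's top in towards the panel by some 10 to 15 degrees, hook its bevelled rear strip over the cleat while it is leaning, then let it swing upright and push it down until it is locked fully home, with the whole strip on the cleat. Then put the loose lid squarely on the bin so that its plug drops in and the lid lies flat on the rim all round. Do not spill the bin, and leave the concrete core, the brush and the oil bottle where they stand.

Things in the scene. Friction and masses are not known exactly. Their poses are not given: they have to be found in the camera images.
- panel: Upright plywood panel fixed on the bench, 420 wide (y), 212 high, 18 thick, with a wooden cleat 340 long along its front. Origin: foot of its front face, mid-width. x points INTO the panel, z up; the front looks along -x. When the bin hangs home it is upright, its bottom 100 and its rim 200 above the bench, bin_centre at x -75, z 150. The panel top is 12 mm above that rim. Fixed in an episode.
- cleat_crest (a point): Crest of the cleat, mid-length, at x -16.5, z 184.5 of the panel; same axes. The cleat is 20 thick. Its 45-degree bevel falls from the crest towards the panel's face, which it meets at z 168: a V groove. In front the crest is eased to x -20, z 181; underside at z 136. Waxed wood, friction about 0.3; a bin let go part-way down may stay stuck there until it is pressed down.
- bin_centre (a point): Open plywood bin, 0.33 to 0.55 kg: 110 deep (x), 140 wide (y), 100 high, walls and bottom 9 thick, clamps on its floor up to 45 high. This point: centre of the box, half-way up, 50 below the rim. z up, x to the REAR. Behind the rear wall are a bevelled strip at the top, level with the rim, and a foot batten at the bottom (15 high); both are 140 long, 20 thick, and touch the panel when home.
- front_rim (a point): Middle of the top edge of the bin's front wall (the wall with a small label holder, opposite to the strip), 50.5 in front of and 50 above bin_centre; same axes. The wall is 9 thick and can be pinched here from above, one finger inside.
- strip_nose (a point): Lowest edge (eased nose) of the bin's rear strip, mid-width: 71.5 behind and 21.5 above bin_centre, 28.5 below the rim; same axes. The strip's rear face is 3.5 further back. From the nose its underside rises forward at 45 degrees and rests on the cleat's bevel when home, with the nose at x -3.5, z 171.5 of the panel. Hooked: nose lower than the crest and between crest and panel.
- lid_centre (a point): The bin's loose plywood lid, 0.16 kg, right way up on the bench; centre, 20.5 above its underside. z up. From below: plug 87 (x) by 117 (y), 8 high, lower edges chamfered 3, for the bin's 92 by 122 mouth; plate 110 (x) by 140 (y), 9 thick, flush with the bin's outside; batten handle 16 thick (x), 84 long (y), 24 high. Fits either way round. When on, this point is 62.5 above bin_centre.
- lid_handle (a point): Centre of the lid's batten handle, 8.5 above lid_centre, 29 above the lid's underside; same axes. It is gripped across its 16 mm thickness (x) from above.
- core: Bystander: concrete cylinder 50 in diameter, 100 high, standing; origin at the centre of its underside.
- brush: Bystander: scrubbing brush 50 x 130 x 44 high, lying on its black bristles; origin at the centre of its underside.
- oil_bottle: Bystander: mould oil bottle 62 in diameter with a tall spout, 175 high, standing; origin at the centre of its underside.
Not all that is in view belongs to the job. Of the things shaped like the part that bears lid_centre, the wooden one is meant.

How it is judged:
On the way, in this order (a step that is already met when the one before it is completed fails the run):
1. the strip is hooked behind the cleat's crest while the bin leans by more than 0.1 rad (x of strip_nose in the frame of panel between -0.0165 and 0.002 m and y of strip_nose in the frame of panel between -0.11 and 0.11 m and z of strip_nose in the frame of panel between 0.16 and 0.1835 m and angle between bin_centre's own z axis and vertical above 0.1 rad), for 0.1 s.
2. the bin hangs upright and fully home on the cleat (x of bin_centre in the frame of panel between -0.079 and -0.071 m and y of bin_centre in the frame of panel between -0.1 and 0.1 m and z of bin_centre in the frame of panel between 0.146 and 0.1535 m and angle between bin_centre's own z axis and vertical below 0.04 rad), for 0.3 s.
At the end, for the whole second after the job is handed in: The bin hangs upright (within 0.04 rad) with its whole strip on the cleat, within about 4 mm of home towards the panel and 3.5 mm in height; the lid lies flat on it, plug in the mouth, within 4 mm of centred and 3 mm of its seated height, square within 0.08 rad; hands off (all of step 2 and x of lid_centre in the frame of bin_centre between -0.004 and 0.004 m and y of lid_centre in the frame of bin_centre between -0.004 and 0.004 m and z of lid_centre in the frame of bin_centre between 0.059 and 0.0655 m and angle between the z axis of lid_centre and the z axis of bin_centre, either way round below 0.04 rad and angle between the y axis of lid_centre and the y axis of bin_centre, either way round below 0.08 rad); the robot touches nothing.
It fails at once if the bin is tipped so far (over 0.7 rad) that the clamps spill (angle between bin_centre's own z axis and vertical above 0.7 rad).
It fails at once if the concrete core is moved by more than 30 mm (distance of core from where it was at the start of the episode above 0.03 m).
It fails at once if the brush is moved by more than 30 mm (distance of brush from where it was at the start of the episode above 0.03 m).
It fails at once if the oil bottle is moved by more than 30 mm (distance of oil_bottle from where it was at the start of the episode above 0.03 m).
It also fails if it takes over 72 s, if anything falls off the work surface, if the arm or the gripper's body presses on something with over 40 N, if the wrist force passes 120 N, or if a joint passes its speed limit or range.

ROBOT

A 7-joint arm with a two-finger parallel gripper is mounted at the origin on the work surface. World frame = base frame: x ahead of the robot, y to its left, z up, the work surface at z = 0. Lengths are in m, angles in rad, forces in N, time in s.
With the tool pointing down it reaches from about 0.35 to 0.9 m from the base axis. Payload 8.1 kg.
Tool frame: the origin (TCP) lies at the very end of the fingers, on their centre line; the grasp point (between the pads) lies 19 mm behind it; x points along the fingers, y is the direction in which the jaws open and shut, and the axes are right-handed (so a half turn about x gives the same grasp; the last joint's range is limited). The gripper opens to 92 mm and grips with 3 to 60 N. Pads are 19 mm wide; open, the fingers measure 130 mm over their backs; the gripper's body (75 mm by 190 mm) begins 47 mm behind the grasp point.
Start: joints at [-0.103, 0.434, 0.025, 1.573, -0.012, 1.134, -0.075], TCP at [0.625, -0, 0.227] pointing down, gripper open.
Joint ranges: [-2.62, 2.62], [-0.44, 2.09], [-1.27, 1.32], [0.08, 2.57], [-1.32, 4.46], [0.12, 2], [-2.74, 2.74]. Speed limits (rad/s): [2.22, 2.22, 3.01, 3.01, 3.14, 3.14, 3.14].

INTERFACE

Orientations are given as a rotation vector (axis times angle).
In Python, from cell import * gives the robot as it stands.
- The arm moves only by the shell command python3 -m handwheel 'ROWS' [FORCE]. ROWS is JSON, a list of rows, each a list of 7 numbers: the opening, from 0 (shut) to 1 (fully open), then the shift along the tool's x, y, z in m, then the turn, a rotation vector about the tool's x, y, z in rad. A call has 1 to 10 rows; each row shifts and turns the commanded pose from where the row before left it, along the tool's axes as they then stand; what a row does not reach is not made up. A row lasts 1/10 s, in which the tool goes at most 50 mm and 8.59 degrees, less where a joint would pass 70% of its speed; a pose out of reach is approached as far as the arm can. A call is refused whole if a number of a shift passes 0.05 or a number of a turn 0.15, either way. A call with a gripper value outside its range is refused whole. The fingers move at their own pace and stop on an object; FORCE is the grip in N (left out, the last holds). Time passes only in rows, so rows that do not move let the fingers close. It gives the time, the measured TCP pose, the force and the opening at its end, in the units of the state.
- observe(): the state, without advancing time (a new reading comes with each control period).
- get_image(name): name is "scene" or "side" or "wrist"; returns (picture, depth): 400x640x3 uint8, blue, green, red; 400x640 float32, m along the optical axis (not along the pixel's ray), 0 where there is no reading.
- get_calibration(name): a dict with "camera_matrix" (3x3 intrinsics, pixels), "pose" (4x4, takes a point from camera to world coordinates). Camera axes: x right, y down, z forward; pixel columns grow to the right and rows downward; lengths in m; the calibration is good to about 2 mm. A picture is of the moment at which its call begins: read the wrist's pose just before it. get_calibration takes no time and is no camera call; for the wrist camera it gives the pose at the moment of the call.
- sign_off(): hands the job in, once; it reports no verdict.
The state is a dict: "clock": time; "joints": joint angles; "dq": joint speeds; "joint_efforts": joint torques, N m; "position": TCP position; "ee_rot": TCP orientation; "force": force on the tool from outside, world axes, zero at the start; "ft_torque": the same for the moment, N m; "width": opening from 0.0 (shut) to 1.0 (fully open).
Only numpy, scipy, OpenCV 4.12 (cv2) and the standard library are available. Lean on these libraries where they do the work, as an engineer would, in place of code of your own. Each camera call takes 0.05 s, during which the arm holds its last target. There are 200 camera calls.

## Working session

There is one attempt and no reset: what is moved stays moved. The work goes in short steps, Python scripts to look and compute and a shell command to move; the robot and the scene stay as the last step left them, time stands still between calls to the robot, and variables do not carry over. Pictures are saved under pics/ and viewed, about 8 in all and at most 12, crops included, and the job is handed in when it is done.

```bash
ls; mkdir -p pics; python3 - <<'E'
from cell import *
import cv2,numpy as np
s=observe();print(s)
ims=[]
for n in ["scene","side","wrist"]:
    im,d=get_image(n);c=get_calibration(n)
    np.savez(f"{n}0.npz",im=im,d=d,K=c["camera_matrix"],T=c["pose"])
    cv2.imwrite(f"pics/{n}0.png",im);print(n,np.round(c["pose"],3).tolist(),c["camera_matrix"][0][0])
E
```

```text
pics
{'clock': 0.0, 'joints': array([-0.10259156,  0.43523622,  0.02499825,  1.57410294, -0.01158952,
        1.13400076, -0.07506451]), 'dq': array([ 8.07865168e-05,  5.51651556e-04, -1.65023973e-03, -2.40927619e-04,
        2.17545008e-04, -8.90080144e-04, -1.30128388e-03]), 'joint_efforts': array([ 3.89017032e-04, -6.67853522e+01,  9.84863900e-01, -3.14464223e+01,
       -6.05165795e-02,  4.27553023e-02,  1.12382318e-04]), 'position': array([ 6.24483452e-01, -8.14308151e-05,  2.25934789e-01]), 'ee_rot': array([ 1.20836889,  1.21022236, -1.21049657]), 'force': array([-0.41965798, -0.42185656, -0.87996895]), 'ft_torque': array([ 0.01319923, -0.00069405,  0.00183664]), 'width': 1.0030903209635076}
scene [[0.133, 0.584, -0.801, 1.635], [0.991, -0.066, 0.117, -0.137], [0.016, -0.809, -0.588, 0.969], [0.0, 0.0, 0.0, 1.0]] 441.74930069716487
side [[0.904, -0.24, 0.353, -0.033], [-0.427, -0.531, 0.732, -1.071], [0.011, -0.813, -0.583, 1.013], [0.0, 0.0, 0.0, 1.0]] 505.7166460247551
wrist [[1.0, 0.002, -0.001, 0.624], [0.001, -0.962, -0.272, 0.073], [-0.001, 0.272, -0.962, 0.385], [0.0, 0.0, 0.0, 1.0]] 344.82245356088583
```

View pics/scene0.png

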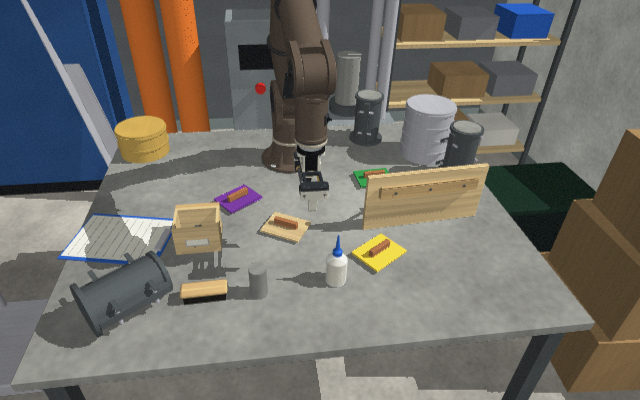

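View pics/side0.png

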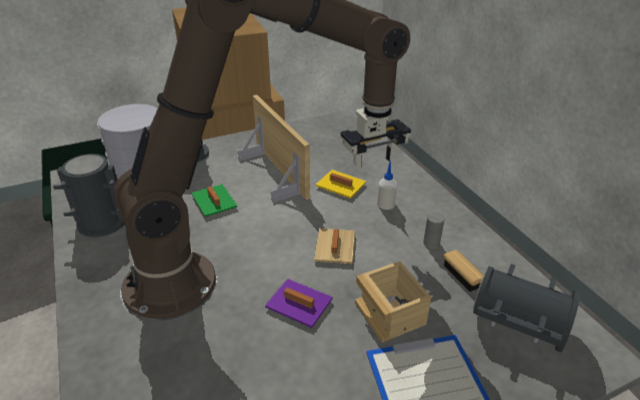

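Bin at scene px (198,228), with its label facing the camera. The wooden lid is at (286,227), and the panel with its front to the camera is at (425,195). Next I'll get metric estimates from depth.

```bash
cat > h.py <<'E'
import numpy as np,cv2
def load(f): return np.load(f)
def cloud(n,f=None):
    if f is None:
        from cell import get_image,get_calibration
        c=get_calibration(n);im,d=get_image(n);K,T=np.array(c["camera_matrix"]),np.array(c["pose"])
    else:
        z=np.load(f);im,d,K,T=z["im"],z["d"],z["K"],z["T"]
    v,u=np.mgrid[:400,:640]
    P=np.stack([(u-K[0,2])/K[0,0]*d,(v-K[1,2])/K[1,1]*d,d],-1)@T[:3,:3].T+T[:3,3]
    P[d==0]=np.nan
    return im,P
def box(P,m):
    p=P[m];r=cv2.minAreaRect((p[:,:2]*1000).astype(np.float32))
    return len(p),np.round(r[0],1),np.round(r[1],1),round(r[2],2),np.round(np.median(p[:,2])*1000,1)
E
python3 - <<'E'
from h import *
for n in["scene","side","wrist"]:
    im,P=cloud(n,n+"0.npz");x,y,z=np.moveaxis(P,-1,0)
    if n!="wrist":
        c={"scene":(198,228),"side":(400,300)}[n]
    hsv=cv2.cvtColor(im,cv2.COLOR_BGR2HSV)
    print(n)
    # rough positions
    for nm,q in dict(scene=dict(lid=(275,233),bin=(198,240),pan=(425,205),bottle=(337,268),core=(258,285),brush=(205,289),yel=(367,255)),side=dict(lid=(325,256),bin=(385,310),panfront=(300,180),bottle=(388,193),core=(434,235)),wrist={})[n].items():
        print(nm,np.round(P[q[1],q[0]],3))
    b=(abs(z-0.212)<.006)&(x>.3)&(x<1)&(y>.1)&(y<.7)
    if b.sum()>20:print("pantop",box(P,b))
    b=(abs(z-0.1)<.006)&(x>.3)&(x<1)&(y<-.15)&(hsv[...,1]>60)
    if b.sum()>20:print("rim",box(P,b))
E
```

```text
scene
lid [ 0.509 -0.099  0.015]
bin [ 0.559 -0.341  0.052]
pan [0.492 0.414 0.075]
bottle [0.754 0.063 0.076]
core [ 0.773 -0.162  0.055]
brush [ 0.759 -0.308  0.043]
yel [0.648 0.181 0.014]
pantop (479, array([485.1, 406.6]), array([ 28. , 418.6]), 4.49, np.float64(209.7))
rim (554, array([ 563.7, -374.8]), array([174.5, 327. ]), 68.35, np.float64(99.2))
side
lid [ 0.43  -0.091  0.012]
bin [ 0.441 -0.402  0.098]
panfront [0.488 0.233 0.061]
bottle [0.712 0.037 0.069]
core [ 0.741 -0.181  0.051]
pantop (323, array([483.1, 407.4]), array([ 22.6, 421.8]), 4.36, np.float64(209.6))
rim (1029, array([ 495.2, -345.6]), array([134.4, 144.5]), 0.25, np.float64(98.3))
wrist
```

View pics/wrist0.png

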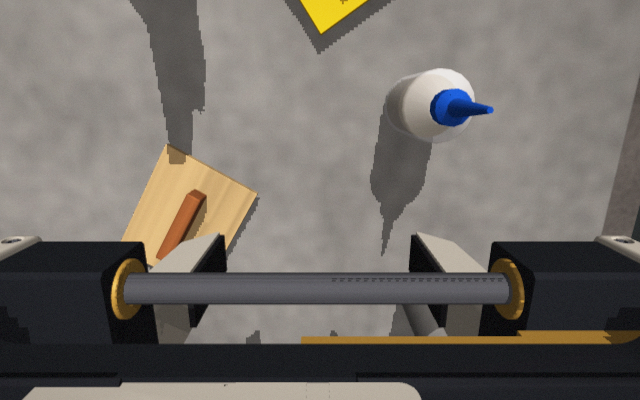

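The wrist view shows the wooden lid at (190,210), its batten turned by roughly 25–30°. In the start pose tool x is down, tool y is world +x and tool z is world −y. I'll move above the bin for a near look.

```bash
python3 -m handwheel '[[0.6,-0.004,-0.011,0.04,0,0,0],[0.6,-0.004,-0.011,0.04,0,0,0],[0.6,-0.004,-0.011,0.04,0,0,0],[0.6,-0.004,-0.011,0.04,0,0,0],[0.6,-0.004,-0.011,0.04,0,0,0],[0.6,-0.004,-0.011,0.04,0,0,0],[0.6,-0.004,-0.011,0.04,0,0,0],[0.6,-0.004,-0.011,0.04,0,0,0],[0.6,-0.004,-0.011,0.04,0,0,0],[0.6,-0.004,-0.011,0.04,0,0,0]]'
python3 -m handwheel '[[0.6,0,0,0,0,0,0],[0.6,0,0,0,0,0,0]]'
python3 - <<'E'
from h import *
im,P=cloud("wrist");np.savez("w1.npz",im=im,P=P);cv2.imwrite("pics/w1.png",im)
x,y,z=np.moveaxis(P,-1,0)
b=(abs(z-.1)<.005)&(x>.38)&(x<.6)&(y>-.45)&(y<-.25);b[230:]=0
print("rim",box(P,b))
E
```

```text
clock: 1.15
position: [0.5142, -0.4014, 0.2667]
ee_rot: [1.209, 1.21, -1.209]
force: [0.6, -0.4, 0.2]
width: 0.598
clock: 1.35
position: [0.5142, -0.401, 0.2663]
ee_rot: [1.211, 1.209, -1.211]
force: [0.1, 1.6, -0.5]
width: 0.602
rim (8980, array([ 493.4, -344.7]), array([130.6, 140.4]), 0.68, np.float64(101.0))
```

View pics/w1.png

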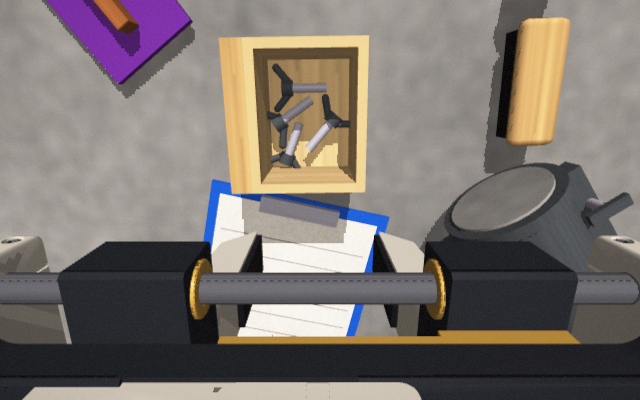

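The bin rim is sharp (130.6×140.4 mm, yaw 0.7°), clamps clear of the front wall. Front rim is at (0.554,−0.344). Descending to pinch it.

```bash
python3 -m handwheel '[[0.6,0,0.01,-0.0142,-0.012,0,0],[0.6,0,0.01,-0.0142,0,0,0],[0.6,0.01,0.01,-0.0142,0,0,0],[0.6,0.03,0.01,-0.0142,0,0,0],[0.6,0.04,0,0,0,0,0],[0.6,0.04,0,0,0,0,0],[0.6,0.036,0,0,0,0,0],[0.6,0.025,0,0,0,0,0],[0.6,0.010,0,0,0,0,0],[0.6,0,0,0,0,0,0]]'
python3 -m handwheel '[[0,0,0,0,0,0,0],[0,0,0,0,0,0,0],[0,0,0,0,0,0,0],[0,0,0,0,0,0,0],[0,0,0,0,0,0,0],[0,0,0,0,0,0,0],[0,0,0,0,0,0,0],[0,0,0,0,0,0,0]]' 55
```

```text
clock: 2.4
position: [0.5545, -0.3407, 0.0742]
ee_rot: [1.199, 1.219, -1.2]
force: [-0.6, 0.1, 0.7]
width: 0.597
clock: 3.2
position: [0.5546, -0.343, 0.0759]
ee_rot: [1.201, 1.214, -1.2]
force: [0.2, -0.6, 2.0]
width: 0.095
```

Gripped (8.7 mm). Lift the bin, and fit the panel's front plane from the stored views.

```bash
python3 -m handwheel '[[0,-0.01,0,0,0,0,0],[0,-0.02,0,0,0,0,0],[0,-0.03,0,0,0,0,0],[0,-0.03,0,0,0,0,0],[0,-0.03,0,0,0,0,0],[0,-0.03,0,0,0,0,0],[0,-0.025,0,0,0,0,0],[0,-0.015,0,0,0,0,0],[0,0,0,0,0,0,0],[0,0,0,0,0,0,0]]'
python3 - <<'E'
from h import *
for n in["scene","side"]:
    im,P=cloud(n,n+"0.npz");x,y,z=np.moveaxis(P,-1,0)
    b=(z>.04)&(z<.125)&(x>.42)&(x<.56)&(y>.22)&(y<.6)
    q=P[b]
    for _ in range(8):
        c=np.polyfit(q[:,1],q[:,0],1);r=q[:,0]-np.polyval(c,q[:,1]);q=q[abs(r)<max(.002,2*r.std())]
    print(n,len(q),"front x=%.4f+%.4f*(y-.407)"%(np.polyval(c,.407),c[0]),r.std())
    b=(abs(z-.212)<.005)&(x>.4)&(x<.56)&(y>.15)&(y<.65);print(box(P,b),P[b][:,1].min(),P[b][:,1].max())
im,P=cloud("side");x,y,z=np.moveaxis(P,-1,0);cv2.imwrite("pics/s2.png",im)
b=(z>.2)&(z<.4)&(x>.38)&(x<.58)&(y>-.44)&(y<-.25)
hsv=cv2.cvtColor(im,cv2.COLOR_BGR2HSV)
b&=(hsv[...,1]>60)&(hsv[...,2]>110);print(box(P,b),np.nanpercentile(P[b],[1,99],axis=0))
# rim plane
q=P[b&(z>.275)]
A=np.c_[q[:,0],q[:,1],np.ones(len(q))]
for _ in range(8):
    c=np.linalg.lstsq(A,q[:,2],rcond=None)[0];r=q[:,2]-A@c;k=abs(r)<max(.002,1.5*r.std());q,A=q[k],A[k]
print("rim plane slopes",c,len(q),r.std())
E
```

```text
clock: 4.2
position: [0.5541, -0.3426, 0.2652]
ee_rot: [1.2, 1.215, -1.201]
force: [0.2, 0.2, -3.4]
width: 0.095
scene 1635 front x=0.4918+-0.0800*(y-.407) 0.0017810238049231636
(435, array([485.7, 407.1]), array([ 26.7, 417.6]), 4.49, np.float64(209.9)) 0.19864342559635584 0.6150477706950239
side 700 front x=0.4751+-0.0781*(y-.407) 0.0014532416534406467
(294, array([482.5, 407.4]), array([ 21.1, 421.8]), 4.54, np.float64(209.9)) 0.1974713726813091 0.617341716565392
(2620, array([ 500.9, -345.6]), array([145.9, 145. ]), 0.24, np.float64(262.8)) [[ 0.42985128 -0.41688873  0.20085088]
 [ 0.55891256 -0.27713805  0.29026043]]
rim plane slopes [0.00175851 0.00080226 0.28680676] 715 0.0009553484997538742
```

The bin is held level. Carry it to a view pose in front of the panel, yawed to match (panel yaw ≈ 0.079 rad).

```bash
python3 -m handwheel '[[0,0,0,0,-0.067,0,0],[0,0,0.0098,-0.02,0,0,0],[0,0,0.0098,-0.035,0,0,0],[0,0,0.0098,-0.0396,0,0,0],[0,0,0.0098,-0.0396,0,0,0],[0,0,0.0098,-0.0396,0,0,0],[0,0,0.0098,-0.0396,0,0,0],[0,0,0.0098,-0.0396,0,0,0],[0,0,0.0098,-0.0396,0,0,0],[0,0,0.0098,-0.0396,0,0,0]]'
python3 -m handwheel '[[0,0,0.0098,-0.0396,0,0,0],[0,0,0.0098,-0.0396,0,0,0],[0,0,0.0098,-0.0396,0,0,0],[0,0,0.0098,-0.0396,0,0,0],[0,0,0.0098,-0.0396,0,0,0],[0,0,0.0098,-0.0396,0,0,0],[0,0,0.0098,-0.0316,0,0,0],[0,0,0,-0.020,0,0,0],[0,0,0,0,0,0,0],[0,0,0,0,0,0,0]]'
cat > pan.py <<'E'
from h import *
from cell import observe
import sys
im,P=cloud("wrist");np.savez("wp.npz",im=im,P=P);cv2.imwrite(sys.argv[1],im)
x,y,z=np.moveaxis(P,-1,0)
for lo,hi in((.206,.218),(.176,.188)):
    b=(z>lo)&(z<hi)&(x>.42)&(x<.56)&(y>.15)&(y<.65)
    if b.sum()<30: print("few");continue
    print(box(P,b))
    q=P[b];
    bins=np.arange(q[:,1].min()+.005,q[:,1].max()-.01,.01)
    E=[(yb,q[(q[:,1]>=yb)&(q[:,1]<yb+.01)][:,0]) for yb in bins]
    for nm,pc in(("front",98),("rear",2)):
        a=np.array([(yb+.005,np.percentile(e,pc)) for yb,e in E if len(e)>8]);c=np.polyfit(a[:,0],a[:,1],1)
        print(nm,"x(.407)=%.4f slope %.4f"%(np.polyval(c,.407),c[0]),"res",np.std(a[:,1]-np.polyval(c,a[:,0])))
print(observe()["position"])
E
python3 pan.py pics/w3.png
```

```text
clock: 5.25
position: [0.6155, -0.0032, 0.2642]
ee_rot: [1.15, 1.247, -1.153]
force: [0.6, -0.1, -3.5]
width: 0.093
clock: 6.25
position: [0.6613, 0.2883, 0.2644]
ee_rot: [1.148, 1.246, -1.153]
force: [-0.1, -1.0, -3.3]
width: 0.09
(4243, array([504.2, 352.4]), array([ 50.7, 108. ]), 43.17, np.float64(212.8))
front x(.407)=0.4922 slope -0.0750 res 0.0001497239977190201
rear x(.407)=0.4747 slope -0.0753 res 0.00010974894041267644
(3450, array([503.5, 376.2]), array([22.6, 68.2]), 4.72, np.float64(182.2))
front x(.407)=0.5117 slope -0.0808 res 8.896965552882998e-05
rear x(.407)=0.4904 slope -0.0802 res 5.908183249022486e-05
[0.66177753 0.28722757 0.26494211]
```

View pics/w3.png

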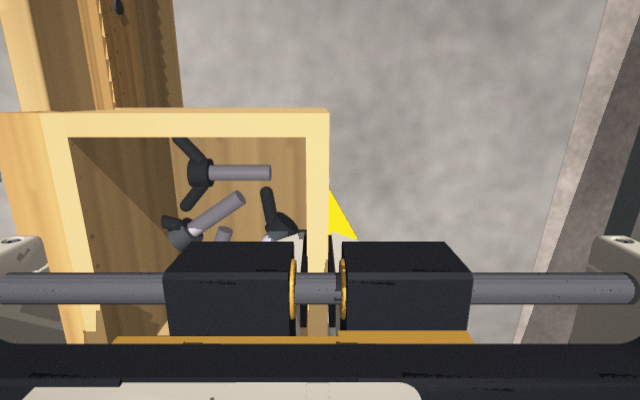

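The panel's front face is at x=0.4922 (y=.407), slope −0.078, cleat consistent. The bin is clean in the grip with its rear strip at the left. Now centre it laterally, lean 10.5° and lower it in front of the cleat.

```bash
cat > st.py <<'E'
from cell import observe
import numpy as np
from scipy.spatial.transform import Rotation as R
s=observe();p=s["position"];M=R.from_rotvec(s["ee_rot"]).as_matrix()
O=np.array([.4922,.4077]);n=np.array([.9969,.0784]);t=np.array([-.0784,.9969])
X=-(p[:2]-O)@n;L=(p[:2]-O)@t;Z=p[2]
dn=np.r_[n,0]@M[:,0];th=np.arctan2(dn,-M[2,0])
fr=np.array([X+.0245*np.sin(th),Z+.0245*np.cos(th)])
c,sn=np.cos(th),np.sin(th)
rel=lambda x,z:np.array([x*c+z*sn,-x*sn+z*c])
nose=fr+rel(.122,-.0285);cen=fr+rel(.0505,-.05)
print("t %.2f TCP X %.1f Z %.1f L %.1f lean %.4f yawerr %.4f roll %.4f"%(s["clock"],X*1e3,Z*1e3,L*1e3,th,M[:2,2]@n,M[2,2]))
print("nose",np.round(nose*1e3,1),"centre",np.round(cen*1e3,1),"F",np.round(s["force"],1),"w",round(s["width"],3))
E
python3 -m handwheel '[[0,0,0,-0.02,0,0,0],[0,0,0,-0.03,0,0,0],[0,0,0,-0.03,0,0,0.0915],[0,0,0,-0.03,0,0,0.0915],[0,0,0,-0.023,0,0,0],[0,0,0,0,0,0,0],[0,0.0153,-0.0028,0,0,0,0],[0,0.0153,-0.0028,0,0,0,0],[0,0.0153,-0.0028,0,0,0,0],[0,0,0,0,0,0,0]]'; python3 -m handwheel '[[0,0,0,0,0,0,0],[0,0,0,0,0,0,0]]'; python3 st.py
```

```text
clock: 7.3
position: [0.651, 0.4187, 0.2163]
ee_rot: [1.235, 1.114, -1.02]
force: [-0.8, -0.3, -3.8]
width: 0.09
clock: 7.5
position: [0.6523, 0.4212, 0.2205]
ee_rot: [1.24, 1.114, -1.013]
force: [-0.9, -0.9, -3.7]
width: 0.095
t 7.50 TCP X -160.6 Z 220.5 L 0.9 lean 0.1845 yawerr -0.0006 roll -0.0008
nose [-41.4 194.1] centre [-115.7  186.1] F [-0.9 -0.9 -3.7] w 0.095
```

```bash
python3 -m handwheel '[[0,-0.0013,-0.0072,0,0,0,0],[0,-0.0013,-0.0072,0,0,0,0],[0,-0.0013,-0.0072,0,0,0,0],[0,-0.0013,-0.0070,0,0,0,0],[0,0,0,0,0,0,0],[0,0,0,0,0,0,0]]'; python3 st.py; python3 - <<'E'
from h import *
import json
O=np.array([.4922,.4077]);n=np.array([.9969,.0784]);t=np.array([-.0784,.9969])
for nm in("wrist","side","scene"):
    im,P=cloud(nm);cv2.imwrite(f"pics/{nm}4.png",im)
    X=-(P[...,:2]-O)@n;L=(P[...,:2]-O)@t;Z=P[...,2]
    hsv=cv2.cvtColor(im,cv2.COLOR_BGR2HSV)
    wood=(hsv[...,1]>60)&(hsv[...,2]>120)
    b=wood&(abs(L)<.075)&(X>-.14)&(X<.03)&(Z>.19)&(Z<.26)
    # expected rim plane passes through nose+..., fit Z=a X + b robustly
    q=np.c_[X[b],L[b],Z[b]];pred=.244-.186*(q[:,0]+.12)  # approx
    k=abs(q[:,2]-pred)<.006
    q=q[k]
    if len(q)<50: print(nm,"few",len(q));continue
    for _ in range(6):
        A=np.c_[q[:,0],q[:,1],np.ones(len(q))];c=np.linalg.lstsq(A,q[:,2],rcond=None)[0];r=q[:,2]-A@c;q=q[abs(r)<max(.0015,2*r.std())]
    print(nm,len(q),"slope X %.3f L %.3f Z(-.12)=%.4f"%(c[0],c[1],c[2]-.12*c[0]),"X range",np.percentile(q[:,0],[.5,99.5]),"L",np.percentile(q[:,1],[.5,99.5]))
E
```

```text
clock: 8.1
position: [0.622, 0.4194, 0.219]
ee_rot: [1.237, 1.115, -1.014]
force: [0.6, 0.8, -3.4]
width: 0.094
t 8.10 TCP X -130.3 Z 219.0 L 1.4 lean 0.1828 yawerr 0.0009 roll 0.0001
nose [-11.1 192.9] centre [-85.3 184.7] F [ 0.6  0.8 -3.4] w 0.094
wrist 21649 slope X -0.189 L 0.001 Z(-.12)=0.2426 X range [-0.12915948 -0.00221191] L [-0.03153257  0.06989695]
side 75 slope X -0.189 L 0.002 Z(-.12)=0.2404 X range [-0.0892638   0.01398532] L [-0.0698311   0.06880072]
scene 155 slope X -0.185 L -0.002 Z(-.12)=0.2393 X range [-0.13435126 -0.0032096 ] L [-0.07118675  0.06398722]
```

```bash
python3 - <<'E'
import cv2
a=cv2.imread("pics/side4.png");b=cv2.imread("pics/wrist4.png")
import numpy as np
a=cv2.resize(a[60:260,180:500],None,fx=2.4,fy=1.5*1.6)[:,:760]
cv2.imwrite("pics/c4.png",a)
E
```

```text
(no output)
```

View pics/c4.png

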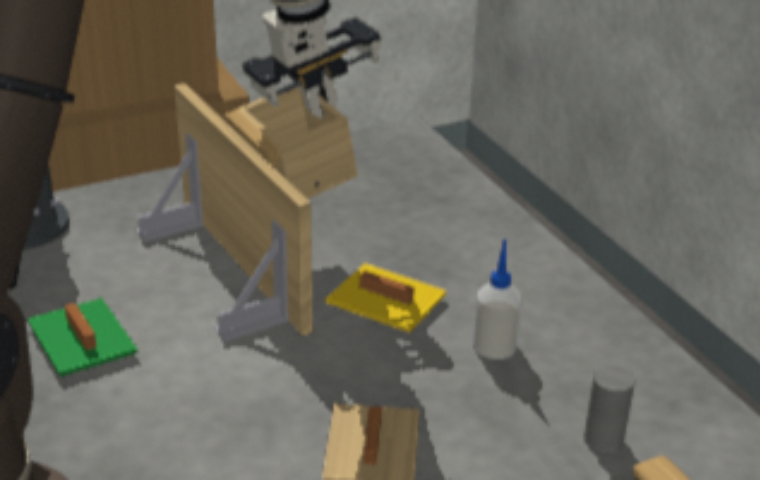

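Model and pictures agree: the bin leans 0.187 rad, its top rear corner is 2 mm clear of the panel, and the nose is at X≈−11. Lower to hook.

```bash
python3 -m handwheel '[[0,0.003,-0.0005,0,0,0,0],[0,0.003,-0.0005,0,0,0,0],[0,0.003,-0.0005,0,0,0,0],[0,0.003,-0.0005,0,0,0,0],[0,0,0,0,0,0,0],[0,0,0,0,0,0,0],[0,0,0,0,0,0,0]]'; python3 st.py;  python3 -m handwheel '[[0,0.001,-0.0002,0,0,0,0],[0,0,0,0,0,0,0],[0,0,0,0,0,0,0]]'; python3 st.py
```

```text
clock: 8.95
position: [0.6228, 0.4193, 0.207]
ee_rot: [1.238, 1.115, -1.014]
force: [-0.3, -0.4, -3.4]
width: 0.095
t 8.95 TCP X -131.1 Z 207.0 L 1.3 lean 0.1833 yawerr 0.0004 roll -0.0001
nose [-11.9 180.8] centre [-86.1 172.7] F [-0.3 -0.4 -3.4] w 0.095
clock: 9.25
position: [0.6225, 0.4194, 0.2059]
ee_rot: [1.238, 1.115, -1.014]
force: [-1.0, 0.1, -2.6]
width: 0.099
t 9.25 TCP X -130.8 Z 205.9 L 1.4 lean 0.1829 yawerr 0.0005 roll -0.0001
nose [-11.5 179.8] centre [-85.8 171.7] F [-1.   0.1 -2.6] w 0.099
```

Hooked (nose at X −11.5, Z 179.8, lean 0.183). Now swing upright while easing down along the bevel.

```bash
python3 -m handwheel '[[0,0.0052,-0.0021,0,0,0,-0.0315],[0,0.0052,-0.0019,0,0,0,-0.0315],[0,0.0044,-0.0010,0,0,0,-0.03],[0,0,0,0,0,0,0]]'; python3 st.py; python3 -m handwheel '[[0,0.0045,-0.0008,0,0,0,-0.03],[0,0.0045,-0.0009,0,0,0,-0.03],[0,0.0045,-0.0007,0,0,0,-0.03],[0,0,0,0,0,0,0],[0,0,0,0,0,0,0]]'; python3 st.py
```

```text
clock: 9.65
position: [0.62, 0.4184, 0.1889]
ee_rot: [1.193, 1.183, -1.088]
force: [-3.3, -1.5, 0.2]
width: 0.099
t 9.65 TCP X -128.2 Z 188.9 L 0.7 lean 0.0859 yawerr -0.0009 roll 0.0008
nose [ -7.  174.4] centre [-80.1 159.1] F [-3.3 -1.5  0.2] w 0.099
clock: 10.15
position: [0.6184, 0.4188, 0.1766]
ee_rot: [1.15, 1.246, -1.151]
force: [-2.7, -1.2, -0.1]
width: 0.093
t 10.15 TCP X -126.6 Z 176.6 L 1.2 lean -0.0005 yawerr 0.0003 roll 0.0003
nose [ -4.6 172.7] centre [-76.1 151.1] F [-2.7 -1.2 -0.1] w 0.093
```

Nearly home (1 mm high). Press down and in.

```bash
python3 -m handwheel '[[0,0.001,-0.0005,0,0,0,0],[0,0.001,-0.0005,0,0,0,0],[0,0,0,0,0,0,0],[0,0,0,0,0,0,0]]' 60; python3 st.py; python3 -m handwheel '[[0,0.001,0,0,0,0,0],[0,0,0,0,0,0,0],[0,0,0,0,0,0,0]]'; python3 st.py
```

```text
clock: 10.55
position: [0.6177, 0.419, 0.1758]
ee_rot: [1.152, 1.245, -1.149]
force: [-1.7, -1.8, 5.3]
width: 0.091
t 10.55 TCP X -126.0 Z 175.8 L 1.4 lean 0.0016 yawerr 0.0004 roll -0.0005
nose [ -4.  171.6] centre [-75.6 150.2] F [-1.7 -1.8  5.3] w 0.091
clock: 10.85
position: [0.6177, 0.419, 0.1757]
ee_rot: [1.152, 1.245, -1.149]
force: [-4.2, -3.5, 11.5]
width: 0.094
t 10.85 TCP X -126.0 Z 175.7 L 1.4 lean 0.0019 yawerr 0.0003 roll -0.0008
nose [ -4.  171.5] centre [-75.6 150.1] F [-4.2 -3.5 11.5] w 0.094
```

```bash
python3 -m handwheel '[[0,0.0015,0,0,0,0,0],[0,0.001,0,0,0,0,0],[0,0,0,0,0,0,0],[0,0,0,0,0,0,0],[0,0,0,0,0,0,0],[0,0,0,0,0,0,0]]'; python3 st.py; python3 -m handwheel '[[0.3,-0.002,0,0,0,0,0],[0.3,-0.001,0,0,0,0,0],[0.3,0,0,0,0,0,0],[0.3,0,0,0,0,0,0],[0.3,0,0,0,0,0,0],[0.3,-0.01,0,0,0,0,0],[0.3,-0.03,0,0,0,0,0],[0.3,-0.04,0,0,0,0,0],[0.3,-0.04,0,0,0,0,0],[0.3,0,0,0,0,0,0]]'; python3 st.py
cat > binchk.py <<'E'
from h import *
import sys
O=np.array([.4922,.4077]);n=np.array([.9969,.0784]);t=np.array([-.0784,.9969])
im,P=cloud("wrist");np.savez("wb.npz",im=im,P=P);cv2.imwrite(sys.argv[1],im)
X=-(P[...,:2]-O)@n;L=(P[...,:2]-O)@t;Z=P[...,2]
h=float(sys.argv[2]);b=(abs(Z-h)<.006)&(X>-.15)&(X<.003)&(abs(L)<.1)
q=np.c_[X[b],L[b],Z[b]]
A=np.c_[q[:,0],q[:,1],np.ones(len(q))];c=np.linalg.lstsq(A,q[:,2],rcond=None)[0]
print(len(q),"rim slopes X %.4f L %.4f Z med %.4f"%(c[0],c[1],np.median(q[:,2])))
print("front X",np.percentile(q[:,0],[.2,99.8]),"L",np.percentile(q[:,1],[.2,99.8]))
f=(abs(Z-.212)<.004)&(X>-.01)&(X<.03);print("panel top Z",np.median(Z[f]) if f.any() else 0, np.percentile(X[f],[1,99]) if f.any() else 0)
r=cv2.minAreaRect((q[:,:2]*1000).astype(np.float32));print(r)
E
python3 binchk.py pics/w5.png .2
```

```text
clock: 11.45
position: [0.6178, 0.419, 0.1756]
ee_rot: [1.154, 1.244, -1.148]
force: [-8.8, -6.2, 24.8]
width: 0.093
t 11.45 TCP X -126.1 Z 175.6 L 1.4 lean 0.0031 yawerr 0.0002 roll -0.0016
nose [ -4.1 171.2] centre [-75.7 149.9] F [-8.8 -6.2 24.8] w 0.093
clock: 12.45
position: [0.6195, 0.4205, 0.3024]
ee_rot: [1.16, 1.244, -1.141]
force: [0.5, -0.2, -0.5]
width: 0.297
t 12.45 TCP X -127.9 Z 302.4 L 2.8 lean 0.0095 yawerr 0.0003 roll -0.0063
nose [ -5.9 297.2] centre [-77.6 276.4] F [ 0.5 -0.2 -0.5] w 0.297
9795 rim slopes X 0.0052 L 0.0007 Z med 0.2012
front X [-0.12945053  0.00149832] L [-0.06106101  0.09850345]
panel top Z 0.21284753965212444 [0.00034121 0.0180495 ]
((-63.677310943603516, 19.06610870361328), (162.07769775390625, 131.2188720703125), 89.8318099975586)
```

The bin hangs home after release: rim at 0.2004 relative to the panel top, front at −129.5 mm, slope 0.005. Now go to the lid.

```bash
python3 -m handwheel '[[0.6,0,-0.0173,0.0425,0,0,0],[0.6,0,-0.0173,0.0425,0,0,0],[0.6,0,-0.0173,0.0425,0,0,0],[0.6,0,-0.0173,0.0425,0,0,0],[0.6,0,-0.0173,0.0425,0,0,0],[0.6,0,-0.0173,0.0425,0,0,0],[0.6,0,-0.0173,0.0425,0,0,0],[0.6,0,-0.0173,0.0425,0,0,0],[0.6,0,-0.0173,0.0425,0,0,0],[0.6,0,-0.0173,0.0425,0,0,0]]' | sed -n 2p; python3 -m handwheel '[[0.6,0,-0.0173,0.0425,0,0,0],[0.6,0,-0.0173,0.0425,0,0,0],[0.6,0,-0.0173,0.0425,0,0,0],[0.6,0.025,0,0,0.146,0,0],[0.6,0.025,0,0,0.146,0,0],[0.6,0.025,0,0,0.146,0,0],[0.6,0.025,0,0,0.146,0,0],[0.6,0,0,0,0,0,0],[0.6,0,0,0,0,0,0]]'
cat > lid.py <<'E'
from h import *
from cell import observe
from scipy.spatial.transform import Rotation as R
import sys
s=observe();im,P=cloud("wrist");np.savez("wl.npz",im=im,P=P);cv2.imwrite(sys.argv[1],im)
x,y,z=np.moveaxis(P,-1,0)
reg=(x>.33)&(x<.6)&(y>-.25)&(y<.05)
v=np.zeros_like(reg);v[:235]=1
hsv=cv2.cvtColor(im,cv2.COLOR_BGR2HSV)
w=reg&v&(hsv[...,1]>60)&(hsv[...,0]<30)
k=lambda m:cv2.morphologyEx(m.astype(np.uint8),cv2.MORPH_OPEN,np.ones((3,3)))>0
print("plate",box(P,k(w&(z>.011)&(z<.046))))
print("handle top",box(P,k(w&(z>.037)&(z<.046))))
M=R.from_rotvec(s["ee_rot"]).as_matrix()
print("tcp",s["position"].round(4),"tool y yaw deg",np.degrees(np.arctan2(M[1,1],M[0,1])).round(2),"tilt",M[2,1:].round(4))
E
python3 lid.py pics/w6.png
```

```text
position: [0.4771, -0.0202, 0.2938]
clock: 14.4
position: [0.4364, -0.1495, 0.1944]
ee_rot: [1.567, 0.93, -1.569]
force: [-0.7, -1.1, -0.5]
width: 0.599
plate (17704, array([471.6, -63.7]), array([131.3, 110.1]), 59.74, np.float64(18.1))
handle top (1944, array([473.9, -59.6]), array([83.8, 16. ]), 59.82, np.float64(41.8))
tcp [ 0.4364 -0.1495  0.1944] tool y yaw deg -28.68 tilt [-0.0012  0.0006]
```

View pics/w6.png

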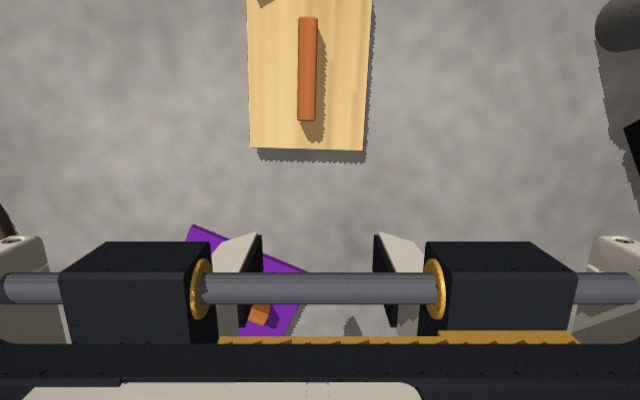

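Lid at (0.474,−0.060), handle 83.8×16 at 59.8°. Grip it.

```bash
python3 -m handwheel '[[0.6,0,0,0,0.026,0,0],[0.6,0,-0.0043,-0.0322,0,0,0],[0.6,0,-0.0043,-0.0322,0,0,0],[0.6,0.03,-0.0042,-0.0322,0,0,0],[0.6,0.04,0,0,0,0,0],[0.6,0.04,0,0,0,0,0],[0.6,0.035,0,0,0,0,0],[0.6,0.018,0,0,0,0,0],[0.6,0.008,0,0,0,0,0],[0.6,0,0,0,0,0,0]]'
python3 - <<'E'
from cell import observe
from scipy.spatial.transform import Rotation as R
import numpy as np
s=observe();M=R.from_rotvec(s["ee_rot"]).as_matrix();d=np.array([.4739,-.0596])-s["position"][:2]
print(s["position"],np.degrees(np.arctan2(M[1,1],M[0,1])),"to go tool y,z",d@M[:2,1],d@M[:2,2])
E
```

```text
clock: 15.45
position: [0.4749, -0.0599, 0.0233]
ee_rot: [1.588, 0.91, -1.589]
force: [-1.0, -0.1, -0.3]
width: 0.598
[ 0.47486753 -0.05989736  0.02325613] -30.4121824666922 to go tool y,z -0.0009849300209505971 0.00023333662762805345
```

```bash
python3 -m handwheel '[[0.6,0.0015,-0.001,0,0,0,0],[0,0,0,0,0,0,0],[0,0,0,0,0,0,0],[0,0,0,0,0,0,0],[0,0,0,0,0,0,0],[0,0,0,0,0,0,0],[0,0,0,0,0,0,0],[0,0,0,0,0,0,0]]' 45; python3 -m handwheel '[[0,-0.01,0,0,0,0,0],[0,-0.03,0,0,0,0,0],[0,-0.04,0,0,0,0,0],[0,-0.045,0,0,0,0,0],[0,-0.045,0,0,0,0,0],[0,-0.045,0,0,0,0,0],[0,-0.03,0,0,0,0,0],[0,0,0,0,0,0,0],[0,0,0,0,0,0,0]]'
python3 - <<'E'
from h import *
from cell import observe
from scipy.spatial.transform import Rotation as R
s=observe();im,P=cloud("wrist");M=R.from_rotvec(s["ee_rot"]).as_matrix();Q=(P-s["position"])@M
cv2.imwrite("pics/w7.png",im)
hsv=cv2.cvtColor(im,cv2.COLOR_BGR2HSV);w=(hsv[...,1]>60)&(hsv[...,0]<30)
x,y,z=np.moveaxis(Q,-1,0)
b=w&(abs(x-.004)<.006)&(abs(y)<.09)&(abs(z)<.09);b[:]=cv2.morphologyEx(b.astype(np.uint8),cv2.MORPH_OPEN,np.ones((3,3)))
q=Q[b];A=np.c_[q[:,1:],np.ones(len(q))];c=np.linalg.lstsq(A,q[:,0],rcond=None)[0]
print(len(q),"plate slopes y,z, offset",c,"y",np.percentile(q[:,1],[.3,99.7]),"z",np.percentile(q[:,2],[.3,99.7]))
# edges: y range per z bin
for zz in np.arange(-.07,-.0,.01):
    m=(q[:,2]>zz)&(q[:,2]<zz+.01)
    if m.sum()>20: print(round(zz,3),np.percentile(q[m,1],[1,99]).round(4))
print(s["position"],np.arctan2(M[1,1],M[0,1]))
E
```

```text
clock: 16.25
position: [0.4739, -0.0594, 0.0219]
ee_rot: [1.589, 0.909, -1.588]
force: [0.5, 0.9, 3.1]
width: 0.17
clock: 17.15
position: [0.4735, -0.0593, 0.2672]
ee_rot: [1.589, 0.909, -1.588]
force: [-0.3, -0.5, -2.1]
width: 0.171
27570 plate slopes y,z, offset [ 0.00104061 -0.00102266  0.00388618] y [-0.05518191  0.05367721] z [-0.06951346  0.05030568]
-0.07 [-0.0543  0.0527]
-0.06 [-0.0542  0.0528]
-0.05 [-0.0544  0.0527]
-0.04 [-0.0545  0.053 ]
-0.03 [-0.0545  0.053 ]
-0.02 [-0.0544  0.0531]
-0.01 [-0.0547  0.0531]
[ 0.47347003 -0.05934105  0.26724576] -0.5310489717029223
```

View pics/w7.png

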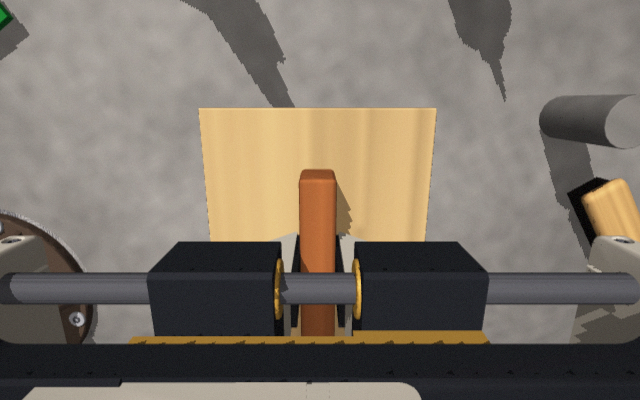

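The lid is level and square in the hand (offset −0.7 mm along jaws, ~+0.3 mm along handle). Next I get the hung bin's lateral position from the saved view.

```bash
python3 - <<'E'
from h import *
O=np.array([.4922,.4077]);n=np.array([.9969,.0784]);t=np.array([-.0784,.9969])
P=np.load("wb.npz")["P"];X=-(P[...,:2]-O)@n;L=(P[...,:2]-O)@t;Z=P[...,2]
b=(abs(Z-.2012)<.004)
for lo in(-.125,-.1,-.07,-.045):
    m=b&(X>lo)&(X<lo+.02)&(abs(L)<.09);print(lo,np.percentile(L[m],[.5,99.5]).round(4))
for lo in np.arange(-.06,.07,.02):
    m=b&(X<-.11)&(X>-.15)&(L>lo)&(L<lo+.02)
    if m.sum()>20:print("front",round(lo,3),np.percentile(X[m],[1,99]).round(4))
m=b&(X<-.03)&(X>-.12)&(abs(L)<.09);m2=m&(L>.04)
print("inner +L edge",np.percentile(L[m2&(X<-.05)&(X>-.1)],[1,99]).round(4))
E
python3 -m handwheel '[[0,-0.01,0,0,-0.146,0,0],[0,-0.01,0,0,-0.146,0,0],[0,0,0,0,-0.146,0,0],[0,0,0,0,-0.146,0,0],[0,0,0,0,-0.0255,0,0],[0,0,0,0,0,0,0]]';python3 st.py
```

```text
-0.125 [-0.0611  0.0701]
-0.1 [0.0614 0.07  ]
-0.07 [0.0613 0.07  ]
-0.045 [-0.0329  0.0699]
front -0.06 [-0.1295 -0.1212]
front -0.04 [-0.1294 -0.1213]
front -0.02 [-0.1294 -0.1214]
front 0.0 [-0.1293 -0.1207]
front 0.02 [-0.1293 -0.1208]
front 0.04 [-0.1292 -0.1209]
front 0.06 [-0.1291 -0.1101]
inner +L edge [0.0614 0.07  ]
clock: 17.8
position: [0.473, -0.0594, 0.2856]
ee_rot: [1.152, 1.246, -1.155]
force: [-0.2, 0.5, -1.9]
width: 0.17
t 17.80 TCP X 55.7 Z 285.6 L -464.2 lean -0.0024 yawerr -0.0030 roll -0.0001
nose [177.7 281.9] centre [106.3 260.2] F [-0.2  0.5 -1.9] w 0.17
```

```bash
python3 -m handwheel '[[0,0,0.01,-0.02,0,0,0],[0,0,0.01,-0.035,0,0,0],[0,0,0.011,-0.04,0,0,0],[0,0,0.011,-0.04,0,0,0],[0,0,0.011,-0.04,0,0,0],[0,0,0.011,-0.04,0,0,0],[0,0,0.011,-0.04,0,0,0],[0,0,0.011,-0.04,0,0,0],[0,0,0.011,-0.04,0,0,0],[0,0,0.011,-0.04,0,0,0]]' >/dev/null;  python3 -m handwheel '[[0,0,0.011,-0.04,0,0,0],[0,0,0.006,-0.03,0,0,0],[0,0,0.006,-0.02,0,0,0],[0,0,0,0,0,0,0],[0,0,0,0,0,0,0],[0,0,0,0,0,0,0]]';python3 st.py
```

```text
clock: 19.4
position: [0.5682, 0.413, 0.2864]
ee_rot: [1.152, 1.243, -1.154]
force: [-0.1, -0.8, -1.5]
width: 0.175
t 19.40 TCP X -76.2 Z 286.4 L -0.6 lean -0.0003 yawerr -0.0029 roll 0.0014
nose [ 45.8 282.4] centre [-25.7 260.9] F [-0.1 -0.8 -1.5] w 0.175
```

```bash
python3 -m handwheel '[[0,0.01,-0.0007,-0.0011,0,0,0],[0,0.02,0,0,0,0,0],[0,0.02,0,0,0,0,0],[0,0.01,0,0,0,0,0],[0,0,0,0,0,0,0],[0,0,0,0,0,0,0]]';python3 st.py
python3 - <<'E'
from h import *
O=np.array([.4922,.4077]);n=np.array([.9969,.0784]);t=np.array([-.0784,.9969])
ims=[]
for nm in("wrist","scene"):
    im,P=cloud(nm);ims.append(im)
    X=-(P[...,:2]-O)@n;L=(P[...,:2]-O)@t;Z=P[...,2]
    for h in(.2215,.2008):
        b=(abs(Z-h)<.006)&(X>-.15)&(X<-.005)&(abs(L)<.1)
        if b.sum()>20: print(nm,h,b.sum(),"X",np.percentile(X[b],[.5,99]).round(4),"L",np.percentile(L[b],[1,99]).round(4))
c=cv2.resize(ims[1][130:250,340:500],None,fx=4,fy=4,interpolation=cv2.INTER_CUBIC)
cv2.imwrite("pics/c8.png",c)
E
```

```text
clock: 20.0
position: [0.5674, 0.4154, 0.2274]
ee_rot: [1.152, 1.245, -1.151]
force: [0.2, 0.4, -1.4]
width: 0.17
t 20.00 TCP X -75.6 Z 227.4 L 1.7 lean 0.0006 yawerr -0.0007 roll -0.0003
nose [ 46.4 223.3] centre [-25.1 201.8] F [ 0.2  0.4 -1.4] w 0.17
wrist 0.2215 27596 X [-0.1289 -0.0211] L [-0.0338  0.0714]
wrist 0.2008 1836 X [-0.0129 -0.0051] L [-0.0025  0.0694]
scene 0.2215 710 X [-0.1346 -0.0236] L [-0.0705  0.0687]
scene 0.2008 209 X [-0.1345 -0.0069] L [-0.0734  0.0668]
```

View pics/c8.png

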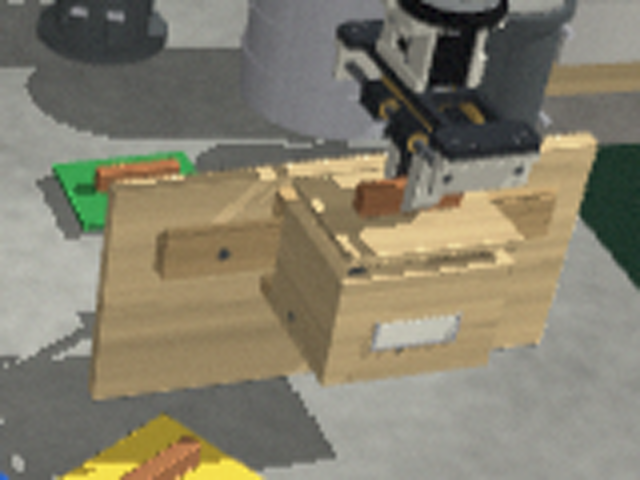

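The lid sits just above the mouth, about 1.3 mm off laterally. Correct that and lower.

```bash
python3 -m handwheel '[[0,0,0.0003,0.0013,0,0,0],[0,0.002,0,0,0,0,0],[0,0.002,0,0,0,0,0],[0,0.002,0,0,0,0,0],[0,0.002,0,0,0,0,0],[0,0,0,0,0,0,0]]';python3 st.py;  python3 -m handwheel '[[0,0.002,0,0,0,0,0],[0,0.002,0,0,0,0,0],[0,0.001,0,0,0,0,0],[0,0,0,0,0,0,0],[0,0,0,0,0,0,0]]';python3 st.py
```

```text
clock: 20.7
position: [0.5674, 0.4142, 0.2183]
ee_rot: [1.151, 1.245, -1.152]
force: [-0.4, 0.4, -2.7]
width: 0.172
t 20.70 TCP X -75.4 Z 218.3 L 0.5 lean -0.0005 yawerr 0.0000 roll 0.0004
nose [ 46.6 214.3] centre [-24.9 192.8] F [-0.4  0.4 -2.7] w 0.172
clock: 21.2
position: [0.5675, 0.4143, 0.2141]
ee_rot: [1.151, 1.245, -1.151]
force: [-0.6, -0.3, 2.0]
width: 0.169
t 21.20 TCP X -75.6 Z 214.1 L 0.6 lean 0.0001 yawerr -0.0000 roll -0.0001
nose [ 46.4 210. ] centre [-25.1 188.6] F [-0.6 -0.3  2. ] w 0.169
```

The plug is in, with seat contact at the expected height. Light press, release, retreat, check.

```bash
python3 -m handwheel '[[0,0.001,0,0,0,0,0],[0,0.001,0,0,0,0,0],[0,0,0,0,0,0,0],[0,0,0,0,0,0,0]]';python3 st.py;  python3 -m handwheel '[[0.45,-0.002,0,0,0,0,0],[0.45,0,0,0,0,0,0],[0.45,0,0,0,0,0,0],[0.45,0,0,0,0,0,0],[0.45,0,0,0,0,0,0],[0.45,-0.015,0,0,0,0,0],[0.45,-0.035,0,0,0,0,0],[0.45,-0.04,0,0,0,0,0],[0.45,-0.03,0,0,0,0,0],[0.45,0,0,0,0,0,0]]'; python3 -m handwheel '[[0.45,-0.01,0.01,0.025,0,0,0],[0.45,-0.01,0.01,0.025,0,0,0],[0.45,-0.01,0.01,0.025,0,0,0],[0.45,0,0,0,0,0,0],[0.45,0,0,0,0,0,0]]'
python3 binchk.py pics/w9.png .209
python3 - <<'E'
from h import *
P=np.load("wb.npz")["P"];O=np.array([.4922,.4077]);n=np.array([.9969,.0784]);t=np.array([-.0784,.9969])
X=-(P[...,:2]-O)@n;L=(P[...,:2]-O)@t;Z=P[...,2]
im=np.load("wb.npz")["im"]
b=(abs(Z-.2335)<.004)&(X>-.12)&(X<-.02)&(abs(L)<.07)
if b.sum()>20:
    q=np.c_[X[b],L[b]]*1000;print("handle",cv2.minAreaRect(q.astype(np.float32)),np.median(Z[b]))
b=(abs(Z-.2095)<.005)&(X>-.15)&(X<-.006)&(abs(L)<.09);q=np.c_[X[b],L[b],Z[b]]
A=np.c_[q[:,:2],np.ones(len(q))];c=np.linalg.lstsq(A,q[:,2],rcond=None)[0];print("plate slopes",c[:2],np.median(q[:,2]))
q=q[:,:2]*1000;print("plate",cv2.minAreaRect(q.astype(np.float32)))
im2,P=cloud("scene")
cv2.imwrite("pics/c9.png",np.hstack([cv2.resize(im2[150:250,350:500],(390,260),interpolation=cv2.INTER_CUBIC),cv2.resize(im,(410,260))]))
E
```

```text
clock: 21.6
position: [0.5676, 0.4142, 0.214]
ee_rot: [1.153, 1.245, -1.15]
force: [-5.4, -4.7, 14.1]
width: 0.17
t 21.60 TCP X -75.7 Z 214.0 L 0.6 lean 0.0012 yawerr -0.0003 roll -0.0009
nose [ 46.3 209.9] centre [-25.2 188.5] F [-5.4 -4.7 14.1] w 0.17
clock: 22.6
position: [0.569, 0.4155, 0.3391]
ee_rot: [1.158, 1.244, -1.144]
force: [0.3, 0.7, -1.0]
width: 0.45
clock: 23.1
position: [0.6036, 0.3413, 0.3633]
ee_rot: [1.152, 1.245, -1.152]
force: [-0.5, 0.1, -1.1]
width: 0.448
20241 rim slopes X 0.0017 L 0.0004 Z med 0.2101
front X [-0.12941521  0.00283889] L [-0.09336504  0.072141  ]
panel top Z 0.21284103540616395 [0.00052009 0.01815313]
((-63.384483337402344, -10.967063903808594), (132.7572784423828, 177.4705047607422), 0.001349360798485577)
handle ((-74.69815063476562, 0.6822624206542969), (82.8930435180664, 16.253538131713867), 89.91224670410156) 0.23392952592096697
plate slopes [0.00403134 0.00051771] 0.210055561259552
plate ((-74.4871826171875, 0.7230606079101562), (110.61382293701172, 139.8150634765625), 0.06687572598457336)
```

View pics/c9.png

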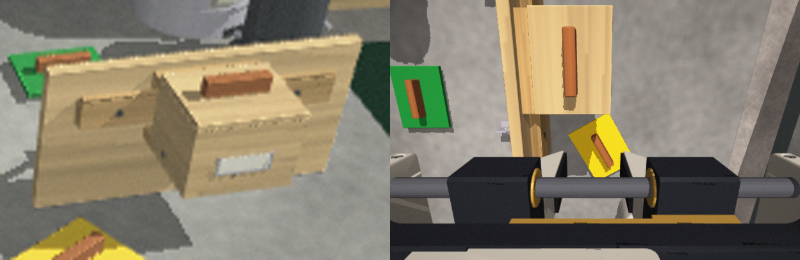

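The lid is seated flat: plate top is at 0.2093 after bias, the slope is at most 0.004, and it is centred within about 0.5 mm. The bin hangs on the cleat and the hand is clear.

```bash
python3 -c "
from cell import *
print(sign_off())"
```

```text
the job is handed in; nothing more can be done
None
```

The bin hangs fully home on the cleat with the lid seated on it, and I handed the job in at about 23 s of the 72 s allowed. No verdict was reported.

**What I did:**
- I pinched the bin by its front rim, yawed it to match the panel, and leaned it 0.183 rad (10.5°).
- I hooked the strip behind the crest, with the nose at x −11.5 and z 179.8 mm in the panel frame.
- I swung it upright along the bevel and pressed it home with about 25 N, then let go.
- I gripped the wooden lid by its handle and lowered it in, with about 14 N at the end.

**Last checks, with the hand withdrawn:**

| Check | Measured | Wanted |
|---|---|---|
| Bin rim height (before the lid went on) | about 200.4 mm | 200 mm |
| Bin centre, towards the panel (x) | about −74.6 mm | −75 mm (±4) |
| Bin tilt (before the lid went on) | about 0.005 rad | under 0.04 rad |
| Lid plate top height | about 209.3 mm | 209 mm |
| Lid tilt | 0.004 rad or less | under 0.04 rad |
| Lid centring on the bin | within about 0.5 mm | within 4 mm |
| Lid squareness | within about 0.002 rad of the panel; bin within about 0.003 rad | within 0.08 rad of the bin |

I kept the arm's paths clear of the core, brush and oil bottle, but did not measure their positions again at the end. None of the checks disagreed beyond about 2 mm of camera bias.

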